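# Load pressed clay blanks from the catch tray into their setters

### The job

Take the three clay blanks (square-ended, round-ended and pointed) out of the sloping catch tray and put each one into the setter whose pocket has its shape, lying flat and fully home on the pocket floor, and let go. The clay is unfired: lower each blank to its pocket and let it drop no more than a finger's width. Leave everything else on the table where it is.

Things in the scene. Friction and masses are not known exactly. Their poses are not given: they have to be found in the camera images.
- catch_tray: steel tray, 290 mm wide, 156 mm up the slope, sloping 0.47 rad. Origin on the table under the middle of its lower lip; y points horizontally up-slope, z up. Slope surface starts at the lip, 30 mm up; lip and side walls stand 20 mm over it. Three lanes at x = -85, 0, 85 mm, each between two ribs 6 mm high, 49 mm apart. Behind, a conveyor with a blue hood from y = 220 mm, 209 mm high
- square_blank: pressed unfired clay blank, a plain bar with square ends: 100 mm long (x), 40 mm wide (y), 28 mm thick (z), about 0.2 kg. Origin at the centre of its underside. It starts in one of the tray's lanes, lying flat on the slope with its length up the slope
- round_blank: pressed unfired clay blank, a bar with half-round ends (radius 20 mm): 100 mm long (x), 40 mm wide (y), 28 mm thick (z), about 0.2 kg. Origin at the centre of its underside. It starts in one of the tray's lanes, lying flat on the slope with its length up the slope
- point_blank: pressed unfired clay blank, a bar with both ends pointed (90-degree points; the middle 60 mm of its length has straight parallel sides): 100 mm long (x), 40 mm wide (y), 28 mm thick (z), about 0.2 kg. Origin at the centre of its underside. It starts in one of the tray's lanes, lying flat on the slope with its length up the slope
- square_pocket (a point): centre of the floor of the pocket shaped for the square-ended blank, in a fixed pale refractory setter 150 x 84 x 26 mm; x along the pocket's length, z up. The pocket is 14 mm deep (setter's top 14 mm above this point) with 4 mm play all round the blank, so a seated blank stands 14 mm proud
- round_pocket (a point): centre of the floor of the pocket shaped for the round-ended blank, in a fixed pale refractory setter 150 x 84 x 26 mm; x along the pocket's length, z up. The pocket is 14 mm deep (setter's top 14 mm above this point) with 4 mm play all round the blank, so a seated blank stands 14 mm proud
- point_pocket (a point): centre of the floor of the pocket shaped for the point-ended blank, in a fixed pale refractory setter 150 x 84 x 26 mm; x along the pocket's length, z up. The pocket is 14 mm deep (setter's top 14 mm above this point) with 4 mm play all round the blank, so a seated blank stands 14 mm proud
- leaf_stack: stack of five pointed leaf tiles, 85 x 40 x 50 mm; not part of the job. Origin at the centre of its underside
- leaf_tile: single thin leaf tile lying flat between tray and setters, 85 x 40 x 10 mm (thinner and shorter than the blanks); not part of the job. Origin at the centre of its underside
- brush: brush lying beyond the setters, about 20 mm high; not part of the job
- scraper: scraper (spatula) lying flat on the right; not part of the job
- jar: glass jar, 72 mm across, 90 mm high; not part of the job. Origin at the centre of its underside
- bowl: plastic bowl, 120 mm across, 55 mm high; not part of the job. Origin at the centre of its underside
- can: aluminium can, 70 mm across, 100 mm high; not part of the job. Origin at the centre of its underside
Mind the look-alikes: they are no part of the job. Leave any orange look-alike of the square_blank alone. Leave any orange look-alike of the point_blank alone.

How it is judged:
By the outcome, as a careful person would: the job done as asked, in the order asked, and still so for the second after the job is handed in, with the robot touching nothing.
It also fails if it takes over 72 s, if anything falls off the work surface, if the arm or the gripper's body presses on something with over 40 N, if the wrist force passes 120 N, or if a joint passes its speed limit or range.

### The arm

A 6-joint arm with a two-finger parallel gripper is mounted at the origin on the work surface. World frame = base frame: x ahead of the robot, y to its left, z up, the work surface at z = 0. Lengths are in m, angles in rad, forces in N, time in s.
With the tool pointing down it reaches from about 0.35 to 0.975 m from the base axis. Payload 4.9 kg.
Tool frame: the origin (TCP) lies at the very end of the fingers, on their centre line; the grasp point (between the pads) lies ctrl.hold_point_z behind it (ctrl.hold_point_z is the distance from the TCP to the grasp point, in m); z points along the fingers, y is the line along which they close (so a half turn about z gives the same grasp; the last joint's range is limited). The gripper opens to 85 mm and grips with 20 to 120 N. Pads are 22 mm wide; open, the fingers measure 114 mm over their backs; the gripper's body (76 mm by 85 mm) begins 54 mm behind the grasp point. The pads swing forward as they close: fully open they stand 13 mm farther back than shut.
Start: joints at [1.159, 0.053, 1.613, -0, 1.476, -0.119], TCP at [0.18, 0.598, 0.231] pointing down, gripper open.
Joint ranges: [-3.01, 3.01], [-1.01, 2.22], [0.06, 2.58], [-1.02, 4.17], [0.09, 2.62], [-3.14, 3.14]. Speed limits (rad/s): [2.57, 2.57, 3.14, 3.14, 3.14, 3.14].

### API

Orientations are given as a rotation vector (axis times angle).
In Python, from station import ctrl gives the robot as it stands. The module is installed in compiled form; this text tells all that it offers.
- The arm moves only by the tool jog_arm, never from a script. Its argument "deltas" is a list of rows, each a list of 3 entries, a list of its own where there are three numbers: the closure, from -1 (fully open) to 1 (shut), then the shift along the world's x, y, z scaled (see below), then the turn, a rotation vector about the world's x, y, z scaled (see below). A call has 1 to 12 rows; each row is the pose to reach, as a shift and turn from the pose commanded when the call began, turning the shorter way round; what a row does not reach only later rows make up. The controller multiplies each number of a shift by 0.4 m and each number of a turn by 180 degrees. A row lasts 1/12 s, in which the tool goes at most 41.7 mm and 7.16 degrees, less where a joint would pass 70% of its speed; a pose out of reach is approached as far as the arm can. A call with a number of a shift or a turn outside -1 to 1 is refused whole. A call with a gripper value outside its range is refused whole. The fingers move at their own pace and stop on an object; "squeeze" is the grip in N (left out, the last holds). Time passes only in rows, so rows that repeat a pose let the fingers close. It gives the time, the measured TCP pose, the force, the opening and the grip force at its end, in the units of the state.
- ctrl.get_obs(): the state, without advancing time (a new reading comes with each control period).
- ctrl.get_image(name): name is "scene" or "top"; returns the picture (480x640x3 uint8, red, green, blue); there is no depth.
- ctrl.get_calibration(name): a dict with "K" (3x3 intrinsics, pixels), "dist_coeffs" ([k1, k2, p1, p2, k3] as OpenCV has them; the pictures are not rectified), "extrinsics" (4x4, takes a point from world to camera coordinates). Camera axes: x right, y down, z forward; pixel columns grow to the right and rows downward; lengths in m; the calibration is good to about 2 mm. A picture is of the moment at which its call begins. get_calibration takes no time and is no camera call.
- ctrl.finish_job(): hands the job in; it is judged then, once.
The state is a dict: "t": time; "q": joint angles; "dq": joint speeds; "effort": joint torques, N m; "tool_pos": TCP position; "tool_rot": TCP orientation; "contact_force": force on the tool from outside, world axes, zero at the start; "wrist_torque": the same for the moment, N m; "opening": finger opening in m; "grip_force": force on a finger pad.
Only numpy, scipy, OpenCV 4.12 (cv2) and the standard library are available. Lean on these libraries where they do the work, as an engineer would, in place of code of your own. Each camera call takes 0.05 s, during which the arm holds its last target. There are 200 camera calls.

## Working session

There is one attempt and no reset: what is moved stays moved. The work goes in short steps, Python scripts to look and compute and a tool call to move; the robot and the scene stay as the last step left them, time stands still between calls to the robot, and variables do not carry over. Pictures are saved under pics/ and viewed, at most 12 in all, crops included, and the job is handed in when it is done.

Besides the shell and the picture viewer there is one more tool, called after "Call:" by a JSON object that holds its "method" and its "body", one argument or row to a line. jog_arm: Moves the arm, as the interface text tells. Its arguments: {"type":"object","properties":{"deltas":{"type":"array","items":{"type":"array"}},"squeeze":{"type":"number"}},"required":["deltas"]}

```bash
mkdir -p pics; python3 - <<'E'
from station import ctrl
import cv2
for n in("top","scene"):
    cv2.imwrite(f"pics/{n}0.png",ctrl.get_image(n)[:,:,::-1])
    c=ctrl.get_calibration(n);print(n,c)
o=ctrl.get_obs();print(o,ctrl.hold_point_z)
E
```

```text
top {'K': array([[561.46167132,   0.        , 322.25649976],
       [  0.        , 561.46167132, 231.3263929 ],
       [  0.        ,   0.        ,   1.        ]]), 'dist_coeffs': array([0.05606416, 0.        , 0.        , 0.        , 0.        ]), 'extrinsics': array([[ 0.02668899, -0.99949005, -0.01753102, -0.03368162],
       [-0.99394544, -0.02466292, -0.10707105,  0.52866464],
       [ 0.10658408,  0.02028249, -0.9940968 ,  1.31807408],
       [ 0.        ,  0.        ,  0.        ,  1.        ]])}
scene {'K': array([[465.19405679,   0.        , 324.97141159],
       [  0.        , 465.19405679, 240.49524972],
       [  0.        ,   0.        ,   1.        ]]), 'dist_coeffs': array([0.01098142, 0.        , 0.        , 0.        , 0.        ]), 'extrinsics': array([[ 0.78861034,  0.61485154, -0.00716361, -0.40797528],
       [ 0.4825977 , -0.62611665, -0.61243563, -0.22756765],
       [-0.38104225,  0.47951593, -0.790488  ,  1.40788427],
       [ 0.        ,  0.        ,  0.        ,  1.        ]])}
{'t': 0.1, 'q': array([ 1.15901796e+00,  5.33165670e-02,  1.61419053e+00,  4.11610379e-06,
        1.47601655e+00, -1.19000301e-01]), 'dq': array([ 0.00158676, -0.00067329, -0.00256502, -0.00092473, -0.00201711,
       -0.00035572]), 'effort': array([ 4.49236832e-04, -3.94904816e+01, -3.71363211e+01, -1.06559030e-04,
        3.89633817e-03,  9.57401113e-06]), 'tool_pos': array([0.18014706, 0.59786628, 0.23014981]), 'tool_rot': array([-4.58179858e-01, -3.10748455e+00,  2.92483161e-03]), 'contact_force': array([ 0.3712334 , -0.27550032, -0.18617868]), 'wrist_torque': array([-0.01605136,  0.0026001 , -0.00919272]), 'grip_force': 0.0, 'opening': 0.08553308028164068} 0.0187
```

View pics/top0.png

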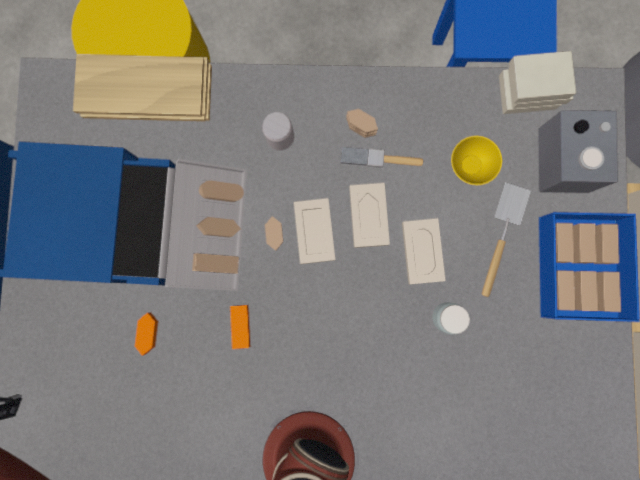

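View pics/scene0.png

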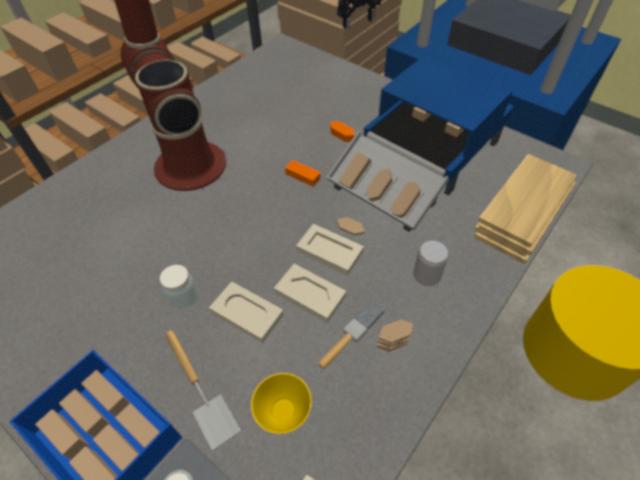

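The top view shows the tray at about (205,225), with blanks at (220,191), (218,227) and (216,263). The setters are at (315,231) square, (369,215) pointed and (424,251) round, and the orange look-alikes are at (146,333) and (240,327). I'll zoom in to measure.

```bash
python3 - <<'E'
import cv2,numpy as np
im=cv2.imread("pics/top0.png")
a=cv2.resize(im[155:295,160:260],None,fx=4,fy=4,interpolation=cv2.INTER_CUBIC)
b=cv2.resize(im[175:295,285:455],None,fx=4.7,fy=4.7,interpolation=cv2.INTER_CUBIC)
b=cv2.createCLAHE(3,(4,4)).apply(cv2.cvtColor(b,cv2.COLOR_BGR2GRAY))
cv2.imwrite("pics/a.png",a);cv2.imwrite("pics/b.png",b);print(a.shape,b.shape)
E
```

```text
(560, 400, 3) (564, 799)
```

View pics/a.png

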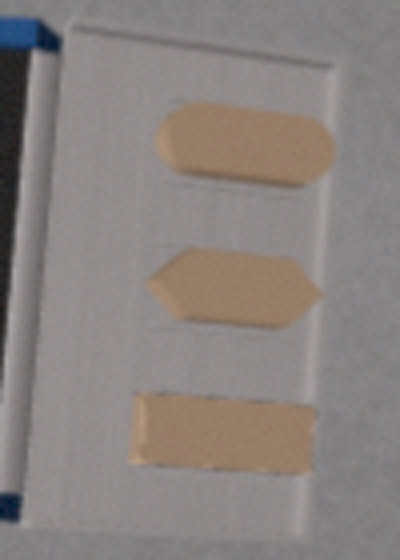

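View pics/b.png

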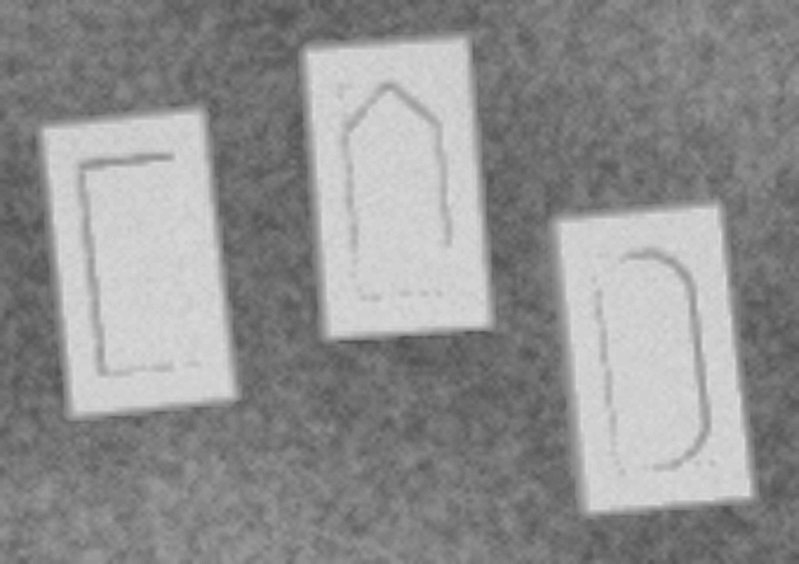

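The crops confirm the lanes from top to bottom: round, pointed, square. The pockets from left to right are square, pointed, round. Next I'll fit poses by silhouette in both cameras.

```bash
cat > fit.py <<'E'
import cv2,numpy as np
from station import ctrl
from scipy.optimize import minimize
from scipy.spatial.transform import Rotation as R
C={n:ctrl.get_calibration(n) for n in("top","scene")}
def proj(n,P):
    c=C[n];E=c["extrinsics"]
    return cv2.projectPoints(np.asarray(P,float),cv2.Rodrigues(E[:3,:3])[0],E[:3,3],c["K"],c["dist_coeffs"])[0][:,0]
def ray(n,uv,z):
    c=C[n];E=c["extrinsics"];p=cv2.undistortPoints(np.array([[uv]],float),c["K"],c["dist_coeffs"])[0,0]
    d=E[:3,:3].T@[*p,1];o=-E[:3,:3].T@E[:3,3];return o+d*(z-o[2])/d[2]
t=np.linspace(-np.pi/2,np.pi/2,13)
OUT={"square":[(50,20),(-50,20),(-50,-20),(50,-20)],
"point":[(50,0),(30,20),(-30,20),(-50,0),(-30,-20),(30,-20)],
"round":[(30+20*np.cos(a),20*np.sin(a)) for a in t]+[(-30-20*np.cos(a),-20*np.sin(a)) for a in t],
"setter":[(75,42),(-75,42),(-75,-42),(75,-42)]}
def prism(kind,h): return np.array([(x/1e3,y/1e3,z) for x,y in OUT[kind] for z in(0,h)])
def mask(im,kind):
    hsv=cv2.cvtColor(im,cv2.COLOR_BGR2HSV).astype(int);h,s,v=hsv[...,0],hsv[...,1],hsv[...,2]
    if kind=="setter": m=(v>165)&(s<75)&(h>8)&(h<40)
    else: m=(h<20)&(s>65)&(v>70)
    return m.astype(np.uint8)
def fit(ims,kind,p0,pose,h,mk):
    """pose(p)->(R,t); minimise silhouette difference over both pictures"""
    data=[]
    for n,im in ims.items():
        r,tt=pose(p0);c=proj(n,[tt])[0].astype(int);w=60
        x0,y0=max(c[0]-w,0),max(c[1]-w,0)
        m=mask(im,mk)[y0:y0+2*w,x0:x0+2*w]
        k,l,st,ce=cv2.connectedComponentsWithStats(m)
        b=l[tuple((c-[x0,y0])[::-1])]
        if b==0: b=1+np.argmin(np.hypot(*(ce[1:]-(c-[x0,y0])).T)+1e3*(st[1:,4]<100))
        data.append((n,(l==b).astype(float),x0,y0))
    P=prism(kind,h)
    def cost(p):
        r,tt=pose(p);s=0
        for n,m,x0,y0 in data:
            q=(proj(n,P@r.T+tt)-[x0,y0]+.5)*8-.5
            hull=cv2.convexHull(np.round(q*16).astype(np.int32))
            A=np.zeros((m.shape[0]*8,m.shape[1]*8),np.uint8);cv2.fillConvexPoly(A,hull,1,shift=4)
            A=cv2.resize(A.astype(np.float32),m.shape[::-1],interpolation=cv2.INTER_AREA)
            s+=((A-m)**2).sum()
        return s
    best=None
    sim=np.vstack([p0]+[np.array(p0)+d for d in np.diag([.01]*(len(p0)-1)+[.08])])
    for _ in range(2):
        o=minimize(cost,p0,method="Nelder-Mead",options=dict(initial_simplex=sim,xatol=1e-4,fatol=.05,maxiter=250))
        p0=o.x;sim=np.vstack([p0]+[p0+d for d in np.diag([-.005]*(len(p0)-1)+[-.04])])
    return o.x,o.fun,[int(d[1].sum()) for d in data]
def Rz(a):return R.from_euler("z",a).as_matrix()
flat=lambda z:(lambda p:(Rz(p[2]),np.array([p[0],p[1],z])))
# slope: blank x up-slope; yaw p[3] is direction of up-slope
slope=lambda p:(Rz(p[3])@R.from_euler("y",-.47).as_matrix(),np.array(p[:3]))
E
cat > m.py <<'E'
from fit import *
ims={n:cv2.imread(f"pics/{n}0.png") for n in C}
for k,uv in dict(square=(315,231),point=(369,215),round=(424,251)).items():
    p=ray("top",uv,.02); print("setter",k,*[np.round(x,4) for x in fit(ims,"setter",[p[0],p[1],0.05],flat(0),.026,"setter")])
for k,uv in dict(square=(216,263),point=(218,227),round=(220,191)).items():
    p=ray("top",uv,.07); x,f,a=fit(ims,k,[*p[:2],.055,1.6],slope,.028,"clay"); print("blank",k,x.round(4),round(f,1),a)
E
python3 m.py
```

```text
setter square [5.320e-01 5.000e-04 1.384e-01] 604.3022 [2188 1361]
setter point [ 0.5738 -0.1315  0.0963] 560.6504 [2203 1763]
setter round [ 0.4888 -0.2626  0.1177] 593.3293 [2293 1914]
blank square [0.4453 0.2332 0.0493 1.5418] 153.0 [733, 537]
blank point [0.5299 0.2299 0.05   1.5581] 118.4 [591, 464]
blank round [0.6154 0.2278 0.0494 1.5494] 129.0 [679, 549]
```

```bash
cat > ov.py <<'E'
from fit import *
ims={n:cv2.imread(f"pics/{n}0.png") for n in C}
L=[("setter",flat(0)([.532,.0005,.1384]),.026),("setter",flat(0)([.5738,-.1315,.0963]),.026),("setter",flat(0)([.4888,-.2626,.1177]),.026),
("square",slope([.4453,.2332,.0493,1.5418]),.028),("point",slope([.5299,.2299,.05,1.5581]),.028),("round",slope([.6154,.2278,.0494,1.5494]),.028)]
crop={"top":(185,170,270,120),"scene":(195,120,270,220)}
out=[]
for n,im in ims.items():
    x,y,w,h=crop[n];f=1.9 if n=="scene" else 2.9
    m=mask(im,"setter");c=cv2.resize(im[y:y+h,x:x+w],None,fx=f,fy=f,interpolation=cv2.INTER_CUBIC)
    for k,(r,t),hh in L:
        q=(proj(n,prism(k,hh)@r.T+t)-[x,y]+.5)*f-.5
        cv2.polylines(c,[cv2.convexHull(q.astype(np.float32)).astype(int)],True,(255,0,0),1)
    mm=cv2.resize(m[y:y+h,x:x+w],c.shape[1::-1],interpolation=cv2.INTER_NEAREST)
    c[(cv2.morphologyEx(mm,cv2.MORPH_GRADIENT,np.ones((2,2),np.uint8))>0)]=(0,200,0)
    out.append(c)
W=max(c.shape[1] for c in out);H=sum(c.shape[0] for c in out)
o=np.vstack([cv2.copyMakeBorder(c,0,0,0,W-c.shape[1],0) for c in out])
s=min(1,600/H,800/W);cv2.imwrite("pics/ov.png",cv2.resize(o,None,fx=s,fy=s,interpolation=cv2.INTER_AREA))
E
python3 ov.py
```

```text
(no output)
```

View pics/ov.png

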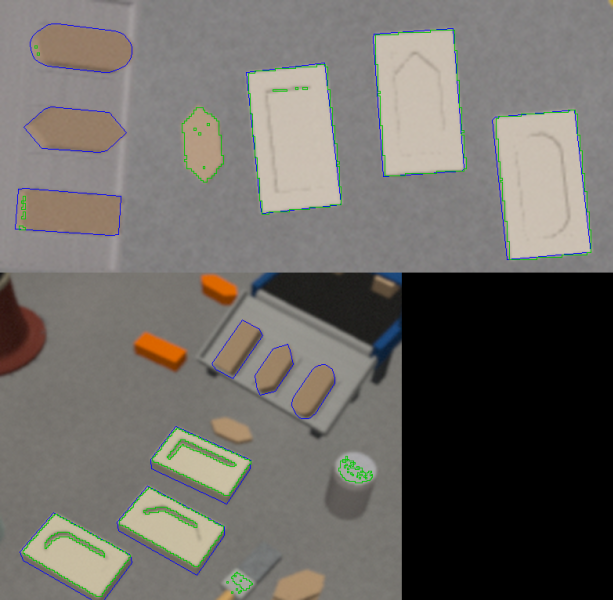

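The overlay fits well, but the setter masks only cover the top faces. I'll refit the setters on the top face, at z=0.026.

```bash
sed -i 's/    return m.astype(np.uint8)/    return cv2.morphologyEx(m.astype(np.uint8),cv2.MORPH_CLOSE,np.ones((7,7),np.uint8)) if kind=="setter" else m.astype(np.uint8)/' fit.py
python3 - <<'E'
from fit import *
ims={n:cv2.imread(f"pics/{n}0.png") for n in C}
for sub in (["top"],["top","scene"]):
  for k,p in dict(square=[.532,0,.13],point=[.574,-.1315,.1],round=[.489,-.263,.12]).items():
    print(sub,k,*[np.round(x,4) for x in fit({n:ims[n] for n in sub},"setter",p,flat(.026),0.,"setter")])
E
```

```text
['top'] square [5.318e-01 2.000e-04 1.376e-01] 17.8445 [2198]
['top'] point [ 0.5736 -0.1314  0.0962] 20.4546 [2205]
['top'] round [ 0.4892 -0.2619  0.1173] 29.4287 [2294]
['top', 'scene'] square [5.315e-01 4.000e-04 1.380e-01] 41.6726 [2198 1525]
['top', 'scene'] point [ 0.5733 -0.1313  0.098 ] 44.3516 [2205 1884]
['top', 'scene'] round [ 0.4889 -0.2619  0.1161] 58.1406 [2294 2046]
```

```bash
cat > h.py <<'E'
from fit import *
B={"square":([.4453,.2332,.0500],1.546),"point":([.5299,.2299,.0500],1.546),"round":([.6154,.2278,.0500],1.546)}
S={"square":([.5316,.0003],.138),"point":([.5735,-.1314],.097),"round":([.489,-.262],.117)}
def tool(zax,yax): return np.c_[np.cross(yax,zax),yax,zax]
def grasp(k,off):
    r,_=slope([0,0,0,B[k][1]]);n=r[:,2];return B[k][0]+n*(.012+off),tool(-n,-r[:,1])
def place(k,h,d=(0,0)):  # h = height of blank underside over pocket floor
    (x,y),a=S[k];return np.array([x+d[0],y+d[1],.012+.012+h]),tool(np.array([0,0,-1.]),-Rz(a)[:,1])
def go(name,target,frm=None):
    if frm is None:
        o=ctrl.get_obs();frm=(o["tool_pos"],R.from_rotvec(o["tool_rot"]).as_matrix())
    p,r=target;d=(p-frm[0])/.4;w=R.from_matrix(r@frm[1].T).as_rotvec()/np.pi
    print(name,d.round(3).tolist(),w.round(3).tolist())
E
python3 -c "
from h import *
go('via',(np.array([.25,.35,.27]),R.from_rotvec(ctrl.get_obs()['tool_rot']).as_matrix()))
go('pre',grasp('square',.10));go('pre.02',grasp('square',.02));go('x',grasp('square',0.),grasp('square',.1)); print(grasp('square',0))"
```

```text
via [0.175, -0.62, 0.1] [0.0, 0.0, 0.0]
pre [0.66, -1.038, -0.201] [0.13, 0.094, -0.407]
pre.02 [0.662, -0.948, -0.379] [0.13, 0.094, -0.407]
x [0.003, 0.113, -0.223] [0.0, 0.0, 0.0]
(array([0.44516525, 0.22776704, 0.06069882]), array([[ 0.02210535,  0.99969259,  0.01122877],
       [ 0.89129421, -0.02479379,  0.45274706],
       [ 0.45288629, -0.        , -0.89156829]]))
```

Call:
{"method": "jog_arm", "body": {
  "deltas": [
    [-0.4, [0.175, -0.62, 0.1], [0, 0, 0]],
    [-0.4, [0.175, -0.62, 0.1], [0, 0, 0]],
    [-0.4, [0.175, -0.62, 0.1], [0, 0, 0]],
    [-0.4, [0.175, -0.62, 0.1], [0.13, 0.094, -0.407]],
    [-0.4, [0.175, -0.62, 0.1], [0.13, 0.094, -0.407]],
    [-0.4, [0.175, -0.62, 0.1], [0.13, 0.094, -0.407]],
    [-0.4, [0.175, -0.62, 0.1], [0.13, 0.094, -0.407]],
    [-0.4, [0.66, -0.98, 0], [0.13, 0.094, -0.407]],
    [-0.4, [0.66, -0.98, 0], [0.13, 0.094, -0.407]],
    [-0.4, [0.66, -0.98, 0], [0.13, 0.094, -0.407]],
    [-0.4, [0.66, -0.98, 0], [0.13, 0.094, -0.407]],
    [-0.4, [0.66, -0.98, 0], [0.13, 0.094, -0.407]]
  ],
  "squeeze": 30
}}

```text
t: 1.1
tool_pos: [0.4167, 0.226, 0.237]
tool_rot: [-1.785, -2.206, -0.409]
contact_force: [0.5, 1.0, 0.3]
opening: 0.0598
grip_force: 0.0
```

```bash
python3 -c "
from h import *
go('pre',grasp('square',.05));go('g',grasp('square',0));print(ctrl.get_obs()['t'])"
```

```text
pre [0.07, -0.052, -0.329] [0.023, 0.017, -0.071]
g [0.071, 0.004, -0.441] [0.023, 0.017, -0.071]
1.1
```

Call:
{"method": "jog_arm", "body": {
  "deltas": [
    [-0.4, [0.07, -0.05, -0.2], [0.023, 0.017, -0.071]],
    [-0.4, [0.07, -0.05, -0.2], [0.023, 0.017, -0.071]],
    [-0.4, [0.07, -0.05, -0.2], [0.023, 0.017, -0.071]],
    [-0.4, [0.07, -0.05, -0.28], [0.023, 0.017, -0.071]],
    [-0.4, [0.07, -0.05, -0.28], [0.023, 0.017, -0.071]],
    [-0.4, [0.07, -0.05, -0.28], [0.023, 0.017, -0.071]]
  ]
}}

```text
t: 1.6
tool_pos: [0.4421, 0.2084, 0.1246]
tool_rot: [-1.977, -1.945, -0.468]
contact_force: [0.1, 0.8, -0.4]
opening: 0.0597
grip_force: 0.0
```

```bash
python3 -c "
from h import *
go('pre',grasp('square',.025));go('g',grasp('square',0));print(ctrl.get_obs()['t'])"
```

```text
pre [0.007, 0.02, -0.104] [0.001, -0.001, -0.003]
g [0.008, 0.048, -0.16] [0.001, -0.001, -0.003]
1.6
```

Call:
{"method": "jog_arm", "body": {
  "deltas": [
    [-0.4, [0.007, 0.02, -0.104], [0.001, -0.001, -0.003]],
    [-0.4, [0.007, 0.02, -0.104], [0.001, -0.001, -0.003]],
    [-0.4, [0.008, 0.034, -0.132], [0.001, -0.001, -0.003]],
    [-0.4, [0.008, 0.048, -0.16], [0.001, -0.001, -0.003]],
    [-0.4, [0.008, 0.048, -0.16], [0.001, -0.001, -0.003]],
    [-0.4, [0.008, 0.048, -0.16], [0.001, -0.001, -0.003]]
  ]
}}

```text
t: 2.1
tool_pos: [0.4473, 0.2278, 0.0635]
tool_rot: [-1.986, -1.94, -0.483]
contact_force: [-0.1, 1.1, -0.5]
opening: 0.0597
grip_force: 0.0
```

```bash
python3 -c "
from h import *
go('g',grasp('square',0));
im=ctrl.get_image('scene')[100:240,280:470,::-1];cv2.imwrite('pics/g1.png',cv2.resize(im,None,fx=4,fy=4,interpolation=cv2.INTER_CUBIC))"
```

```text
g [-0.005, -0.0, -0.007] [-0.0, 0.002, -0.0]
```

View pics/g1.png

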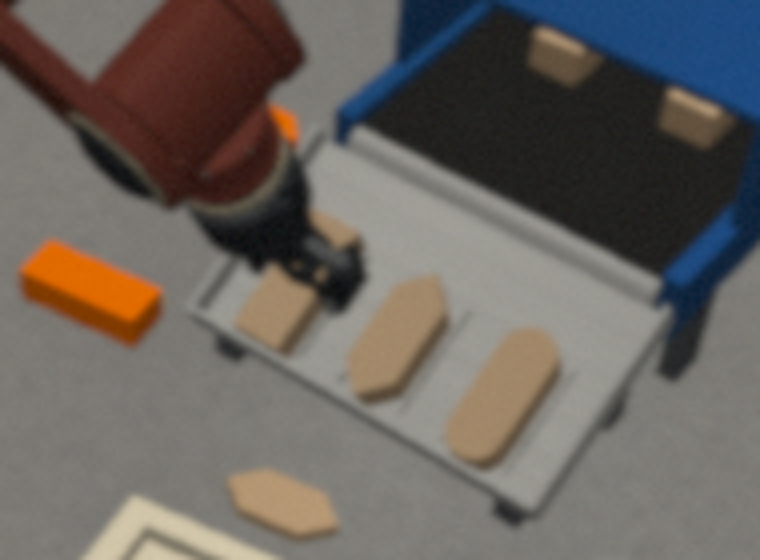

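The gripper straddles the square blank mid-length, with clearance to the wall and the neighbouring blank. Now I'll close.

Call:
{"method": "jog_arm", "body": {
  "deltas": [
    [-0.4, [-0.004, 0, -0.006], [0, 0.002, 0]],
    [-0.1, [-0.004, 0, -0.006], [0, 0.002, 0]],
    [0.2, [-0.004, 0, -0.006], [0, 0.002, 0]],
    [0.6, [-0.004, 0, -0.006], [0, 0.002, 0]],
    [0.6, [-0.004, 0, -0.006], [0, 0.002, 0]],
    [0.6, [-0.004, 0, -0.006], [0, 0.002, 0]],
    [0.6, [-0.004, 0, -0.006], [0, 0.002, 0]]
  ]
}}

```text
t: 2.73
tool_pos: [0.4454, 0.227, 0.0599]
tool_rot: [-1.986, -1.934, -0.474]
contact_force: [-3.1, -2.3, 6.6]
opening: 0.0394
grip_force: 31.3
```

```bash
python3 -c "
from h import *
go('g',grasp('square',0));go('up',grasp('square',.1));p=place('square',.12);go('hi',p);print(ctrl.get_obs()['wrist_torque'])"
```

```text
g [-0.001, 0.002, 0.002] [-0.0, -0.001, 0.0]
up [-0.004, -0.111, 0.225] [-0.0, -0.001, 0.0]
hi [0.215, -0.567, 0.21] [-0.122, 0.108, -0.439]
[-0.23483321  0.31702229  0.16504729]
```

Call:
{"method": "jog_arm", "body": {
  "deltas": [
    [0.6, [-0.002, -0.056, 0.112], [0, 0, 0]],
    [0.6, [-0.004, -0.111, 0.225], [0, 0, 0]],
    [0.6, [-0.004, -0.15, 0.25], [0, 0, 0]],
    [0.6, [0.215, -0.567, 0.21], [-0.122, 0.108, -0.439]],
    [0.6, [0.215, -0.567, 0.21], [-0.122, 0.108, -0.439]],
    [0.6, [0.215, -0.567, 0.21], [-0.122, 0.108, -0.439]],
    [0.6, [0.215, -0.567, 0.21], [-0.122, 0.108, -0.439]],
    [0.6, [0.215, -0.567, 0.21], [-0.122, 0.108, -0.439]],
    [0.6, [0.215, -0.567, 0.21], [-0.122, 0.108, -0.439]],
    [0.6, [0.215, -0.567, 0.21], [-0.122, 0.108, -0.439]],
    [0.6, [0.215, -0.567, 0.21], [-0.122, 0.108, -0.439]],
    [0.6, [0.215, -0.567, 0.21], [-0.122, 0.108, -0.439]]
  ]
}}

```text
t: 3.73
tool_pos: [0.5303, -0.0, 0.1419]
tool_rot: [-2.977, -0.688, -0.126]
contact_force: [0.6, -0.3, -1.7]
opening: 0.0393
grip_force: 34.3
```

Call:
{"method": "jog_arm", "body": {
  "deltas": [
    [0.6, [0, 0, 0], [0, 0, 0]],
    [0.6, [0, 0, 0], [0, 0, 0]]
  ]
}}

```text
t: 3.9
tool_pos: [0.5306, 0.0008, 0.1422]
tool_rot: [-2.971, -0.704, -0.129]
contact_force: [-0.5, 0.9, -1.6]
opening: 0.0392
grip_force: 34.3
```

```bash
python3 -c "
from h import *
go('hi',place('square',.05))"
```

```text
hi [0.002, -0.001, -0.171] [-0.029, 0.025, -0.104]
```

Finish the turn, lower partway, then look at how the blank sits in the grip.

Call:
{"method": "jog_arm", "body": {
  "deltas": [
    [0.6, [0.002, -0.001, 0], [-0.029, 0.025, -0.104]],
    [0.6, [0.002, -0.001, -0.08], [-0.029, 0.025, -0.104]],
    [0.6, [0.002, -0.001, -0.171], [-0.029, 0.025, -0.104]],
    [0.6, [0.002, -0.001, -0.171], [-0.029, 0.025, -0.104]],
    [0.6, [0.002, -0.001, -0.171], [-0.029, 0.025, -0.104]],
    [0.6, [0.002, -0.001, -0.171], [-0.029, 0.025, -0.104]]
  ]
}}

```text
t: 4.4
tool_pos: [0.5323, -0.0005, 0.0754]
tool_rot: [3.134, 0.214, 0.003]
contact_force: [0.6, -0.2, -2.1]
opening: 0.0393
grip_force: 34.3
```

```bash
python3 -c "
from h import *
go('dn',place('square',.002));go('10',place('square',.01))
a=ctrl.get_image('scene')[200:310,190:390,::-1];b=ctrl.get_image('top')[180:285,270:470,::-1]
cv2.imwrite('pics/p1.png',cv2.resize(np.vstack([a,b]),None,fx=2.7,fy=2.7,interpolation=cv2.INTER_CUBIC))"
```

```text
dn [-0.002, 0.002, -0.124] [0.0, 0.001, 0.0]
10 [-0.002, 0.002, -0.104] [0.0, 0.001, 0.0]
```

View pics/p1.png

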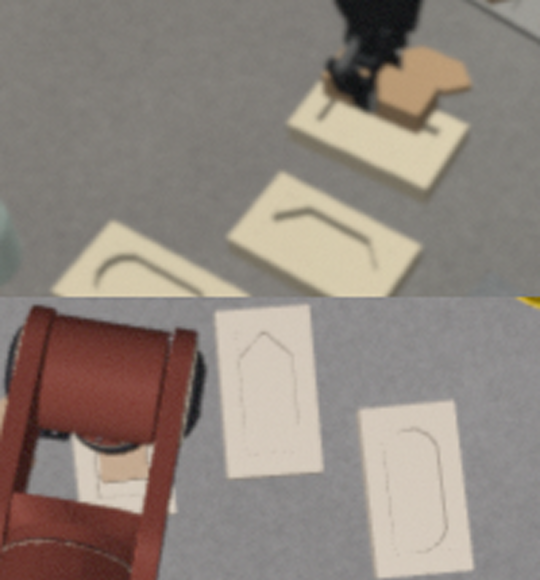

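```bash
python3 -c "
from h import *
print(ray('top',(316,248.1),.0914), ray('top',(316,248.1),.0634))
print(np.array([.5323,-.0005])-.05*np.array([np.cos(.138),np.sin(.138)]))
g=ctrl.get_image('top')[:,:,0].astype(int)
print(g[238:256,316].tolist(),g[238:256,320].tolist());print(cv2.cvtColor(ctrl.get_image('top'),cv2.COLOR_RGB2HSV)[238:256,318,1].tolist())"
```

```text
[ 0.48381177 -0.00812855  0.0914    ] [ 0.48596265 -0.00726694  0.0634    ]
[ 0.48277534 -0.00737812]
[173, 192, 195, 195, 196, 194, 195, 194, 190, 180, 201, 212, 212, 212, 212, 210, 212, 213] [194, 195, 195, 194, 195, 195, 195, 195, 187, 167, 207, 213, 212, 212, 209, 203, 212, 212]
[67, 68, 67, 66, 63, 65, 67, 65, 65, 50, 32, 29, 29, 30, 29, 29, 29, 28]
```

The square blank hangs level over its pocket, offset by about 1.5 mm in +x. I'll lower with that correction.

Call:
{"method": "jog_arm", "body": {
  "deltas": [
    [0.6, [-0.005, 0.001, -0.05], [0, 0.001, 0]],
    [0.6, [-0.005, 0.001, -0.09], [0, 0.001, 0]],
    [0.6, [-0.005, 0.001, -0.11], [0, 0.001, 0]],
    [0.6, [-0.005, 0.001, -0.12], [0, 0.001, 0]],
    [0.6, [-0.005, 0.001, -0.124], [0, 0.001, 0]],
    [0.6, [-0.005, 0.001, -0.124], [0, 0.001, 0]]
  ]
}}

```text
t: 5.1
tool_pos: [0.5303, 0.0002, 0.0255]
tool_rot: [3.133, 0.211, -0.002]
contact_force: [0.5, -0.4, -2.5]
opening: 0.0394
grip_force: 34.3
```

```bash
python3 -c "
from h import *
go('dn',place('square',.001))"
```

```text
dn [0.003, 0.0, -0.001] [0.0, -0.0, 0.001]
```

Call:
{"method": "jog_arm", "body": {
  "deltas": [
    [0.1, [0, 0, 0], [0, 0, 0]],
    [-0.1, [0, 0, 0], [0, 0, 0]],
    [-0.3, [0, 0, 0], [0, 0, 0]],
    [-0.3, [0, 0, 0], [0, 0, 0]],
    [-0.3, [0, 0, 0], [0, 0, 0]],
    [-0.3, [0, 0, 0.02], [0, 0, 0]],
    [-0.3, [0, 0, 0.1], [0, 0, 0]],
    [-0.3, [0, 0, 0.2], [0, 0, 0]],
    [-0.3, [0, 0, 0.3], [0, 0, 0]],
    [-0.3, [0, 0, 0.4], [0, 0, 0]],
    [-0.3, [0, 0, 0.4], [0, 0, 0]]
  ]
}}

```text
t: 6.02
tool_pos: [0.5351, -0.0004, 0.1962]
tool_rot: [3.13, 0.211, 0.023]
contact_force: [1.2, -1.4, 1.3]
opening: 0.0552
grip_force: 0.0
```

```bash
python3 -c "
from h import *
go('pre',grasp('round',.1));go('pre05',grasp('round',.05),grasp('round',.1))"
```

```text
pre [0.198, 0.444, -0.116] [0.119, -0.104, 0.441]
pre05 [0.001, 0.057, -0.111] [0.0, 0.0, 0.0]
```

Call:
{"method": "jog_arm", "body": {
  "deltas": [
    [-0.4, [0.198, 0.444, 0], [0.119, -0.104, 0.441]],
    [-0.4, [0.198, 0.444, 0], [0.119, -0.104, 0.441]],
    [-0.4, [0.198, 0.444, 0], [0.119, -0.104, 0.441]],
    [-0.4, [0.198, 0.444, 0], [0.119, -0.104, 0.441]],
    [-0.4, [0.198, 0.444, 0], [0.119, -0.104, 0.441]],
    [-0.4, [0.198, 0.444, 0], [0.119, -0.104, 0.441]],
    [-0.4, [0.198, 0.444, 0], [0.119, -0.104, 0.441]],
    [-0.4, [0.198, 0.444, 0], [0.119, -0.104, 0.441]],
    [-0.4, [0.198, 0.444, 0], [0.119, -0.104, 0.441]],
    [-0.4, [0.198, 0.444, -0.1], [0.119, -0.104, 0.441]],
    [-0.4, [0.198, 0.444, -0.1], [0.119, -0.104, 0.441]],
    [-0.4, [0.198, 0.444, -0.1], [0.119, -0.104, 0.441]]
  ]
}}

```text
t: 7.02
tool_pos: [0.6071, 0.1776, 0.142]
tool_rot: [-1.987, -1.946, -0.452]
contact_force: [-0.1, -0.2, 0.4]
opening: 0.0599
grip_force: 0.0
```

```bash
python3 -c "
from h import *
go('pre',grasp('round',.05));print(ctrl.get_obs()['opening'])
b=ctrl.get_image('top');b=b[180:285,270:470,::-1]
a=ctrl.get_image('scene')[200:310,190:390,::-1]
cv2.imwrite('pics/p2.png',cv2.resize(np.vstack([a,b]),None,fx=2.7,fy=2.7,interpolation=cv2.INTER_CUBIC))"
```

```text
pre [0.019, 0.055, -0.092] [0.004, -0.003, -0.002]
0.05985663806000708
```

View pics/p2.png

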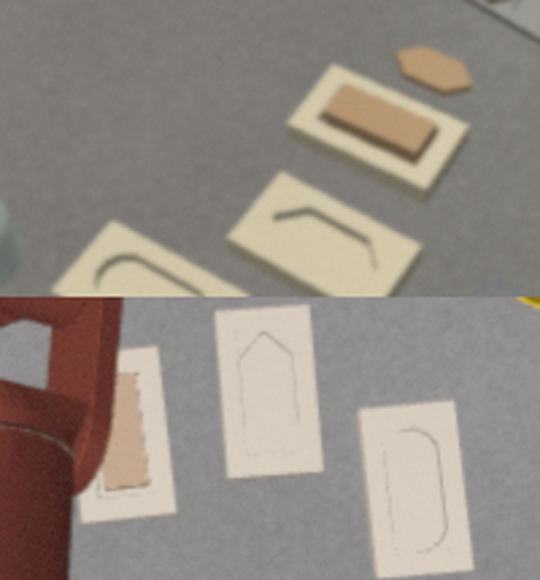

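The square blank is seated in its pocket, standing parallel and proud of it. Next is the round one.

Call:
{"method": "jog_arm", "body": {
  "deltas": [
    [-0.4, [0.019, 0.03, -0.04], [0.004, -0.003, -0.002]],
    [-0.4, [0.019, 0.055, -0.092], [0.004, -0.003, -0.002]],
    [-0.4, [0.019, 0.055, -0.092], [0.004, -0.003, -0.002]],
    [-0.4, [0.019, 0.055, -0.092], [0.004, -0.003, -0.002]],
    [-0.4, [0.019, 0.055, -0.092], [0.004, -0.003, -0.002]]
  ]
}}

```text
t: 7.53
tool_pos: [0.6171, 0.1999, 0.1094]
tool_rot: [-1.995, -1.937, -0.48]
contact_force: [0.5, -0.0, -0.2]
opening: 0.0601
grip_force: 0.0
```

```bash
python3 -c "
from h import *
go('pre',grasp('round',.02));go('g',grasp('round',0))"
```

```text
pre [-0.005, 0.033, -0.077] [0.001, 0.002, 0.002]
g [-0.005, 0.056, -0.122] [0.001, 0.002, 0.002]
```

Call:
{"method": "jog_arm", "body": {
  "deltas": [
    [-0.4, [-0.004, 0.033, -0.077], [0.001, 0.002, 0.002]],
    [-0.4, [-0.004, 0.044, -0.1], [0.001, 0.002, 0.002]],
    [-0.4, [-0.004, 0.054, -0.118], [0.001, 0.002, 0.002]],
    [-0.4, [-0.004, 0.055, -0.12], [0.001, 0.002, 0.002]],
    [-0.4, [-0.004, 0.055, -0.12], [0.001, 0.002, 0.002]]
  ]
}}

```text
t: 7.95
tool_pos: [0.6151, 0.2219, 0.0604]
tool_rot: [-1.985, -1.937, -0.473]
contact_force: [0.0, -0.4, 0.0]
opening: 0.06
grip_force: 0.0
```

```bash
python3 -c "
from h import *
go('g',grasp('round',0))"
```

```text
g [0.0, 0.001, 0.001] [-0.0, -0.001, -0.0]
```

Call:
{"method": "jog_arm", "body": {
  "deltas": [
    [-0.1, [0, 0, 0], [0, 0, 0]],
    [0.2, [0, 0, 0], [0, 0, 0]],
    [0.6, [0, 0, 0], [0, 0, 0]],
    [0.6, [0, 0, 0], [0, 0, 0]],
    [0.6, [0, 0, 0], [0, 0, 0]],
    [0.6, [0, 0, 0], [0, 0, 0]],
    [0.6, [-0.001, -0.056, 0.112], [0, 0, 0]],
    [0.6, [-0.003, -0.111, 0.225], [0, 0, 0]],
    [0.6, [-0.003, -0.17, 0.3], [0, 0, 0]],
    [0.6, [-0.003, -0.17, 0.3], [0, 0, 0]]
  ]
}}

```text
t: 8.78
tool_pos: [0.6165, 0.1518, 0.1861]
tool_rot: [-1.988, -1.941, -0.482]
contact_force: [1.3, -0.3, -0.0]
opening: 0.039
grip_force: 32.9
```

```bash
python3 -c "
from h import *
go('hi',place('round',.12))"
```

```text
hi [-0.319, -1.034, -0.105] [-0.119, 0.111, -0.446]
```

Call:
{"method": "jog_arm", "body": {
  "deltas": [
    [0.6, [-0.319, -1, 0], [-0.119, 0.111, -0.446]],
    [0.6, [-0.319, -1, 0], [-0.119, 0.111, -0.446]],
    [0.6, [-0.319, -1, 0], [-0.119, 0.111, -0.446]],
    [0.6, [-0.319, -1, 0], [-0.119, 0.111, -0.446]],
    [0.6, [-0.319, -1, 0], [-0.119, 0.111, -0.446]],
    [0.6, [-0.319, -1, 0], [-0.119, 0.111, -0.446]],
    [0.6, [-0.319, -1, 0], [-0.119, 0.111, -0.446]],
    [0.6, [-0.319, -1, 0], [-0.119, 0.111, -0.446]],
    [0.6, [-0.319, -1, 0], [-0.119, 0.111, -0.446]],
    [0.6, [-0.319, -1, 0], [-0.119, 0.111, -0.446]],
    [0.6, [-0.319, -1, 0], [-0.119, 0.111, -0.446]],
    [0.6, [-0.319, -1, 0], [-0.119, 0.111, -0.446]]
  ]
}}

```text
t: 9.78
tool_pos: [0.4847, -0.248, 0.1786]
tool_rot: [-3.13, -0.165, 0.004]
contact_force: [-0.5, 0.4, -1.9]
opening: 0.0397
grip_force: 32.8
```

```bash
python3 -c "
from h import *
go('hi',place('round',.05))"
```

```text
hi [0.011, -0.035, -0.262] [-0.002, -0.001, 0.004]
```

Call:
{"method": "jog_arm", "body": {
  "deltas": [
    [0.6, [0.011, -0.035, 0], [-0.002, -0.001, 0.004]],
    [0.6, [0.011, -0.035, -0.1], [-0.002, -0.001, 0.004]],
    [0.6, [0.011, -0.035, -0.18], [-0.002, -0.001, 0.004]],
    [0.6, [0.011, -0.035, -0.262], [-0.002, -0.001, 0.004]],
    [0.6, [0.011, -0.035, -0.262], [-0.002, -0.001, 0.004]],
    [0.6, [0.011, -0.035, -0.262], [-0.002, -0.001, 0.004]],
    [0.6, [0.011, -0.035, -0.262], [-0.002, -0.001, 0.004]]
  ]
}}

```text
t: 10.37
tool_pos: [0.4913, -0.2603, 0.0764]
tool_rot: [-3.135, -0.201, -0.006]
contact_force: [0.1, -0.6, -1.8]
opening: 0.0393
grip_force: 32.7
```

```bash
python3 -c "
from h import *
go('dn',place('round',.002))
o=ctrl.get_obs();print(o['tool_pos'],o['tool_rot'])
a=cv2.resize(ctrl.get_image('scene')[235:355,180:320,::-1],None,fx=4,fy=4,interpolation=cv2.INTER_CUBIC);b=ctrl.get_image('top');b=cv2.resize(b[200:300,370:480,::-1],(528,480),interpolation=cv2.INTER_CUBIC)
q=prism('round',.028)-[0,0,.012];r=Rz(.117);
for z in (0,):
  P=q@r.T+o['tool_pos']
  for im,n,x,y,f in((b,'top',370,200,4.8),):
    for p in ((proj(n,P)-[x,y]+.5)*f-.5).astype(int): cv2.circle(im,tuple(map(int,p)),1,(255,0,0),-1)
  for p in ((proj('scene',P)-[180,235]+.5)*4-.5).astype(int): cv2.circle(a,tuple(map(int,p)),1,(255,0,0),-1)
o=np.hstack([a,b]);cv2.imwrite('pics/p3.png',cv2.resize(o,None,fx=.73,fy=.73))"
```

```text
dn [-0.006, -0.004, -0.126] [-0.0, 0.001, -0.004]
[ 0.49125664 -0.26033786  0.07638615] [-3.13496527 -0.20102459 -0.00646945]
```

View pics/p3.png

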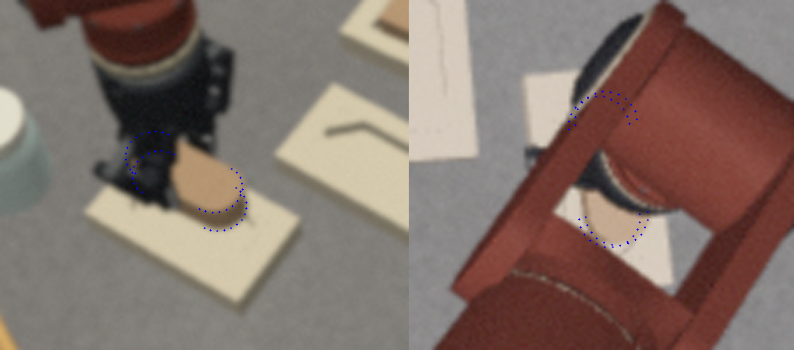

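The predicted outline (blue dots) matches the held round blank to about 1 mm. Lowering.

Call:
{"method": "jog_arm", "body": {
  "deltas": [
    [0.6, [-0.006, -0.004, -0.05], [0, 0.001, -0.004]],
    [0.6, [-0.006, -0.004, -0.09], [0, 0.001, -0.004]],
    [0.6, [-0.006, -0.004, -0.11], [0, 0.001, -0.004]],
    [0.6, [-0.006, -0.004, -0.12], [0, 0.001, -0.004]],
    [0.6, [-0.006, -0.004, -0.126], [0, 0.001, -0.004]],
    [0.6, [-0.006, -0.004, -0.126], [0, 0.001, -0.004]]
  ]
}}

```text
t: 10.97
tool_pos: [0.4888, -0.262, 0.0257]
tool_rot: [-3.136, -0.181, -0.002]
contact_force: [0.5, 0.2, -1.1]
opening: 0.0393
grip_force: 32.7
```

```bash
python3 -c "
from h import *
go('dn',place('round',.001))"
```

```text
dn [0.0, 0.0, -0.002] [-0.0, 0.0, 0.0]
```

Call:
{"method": "jog_arm", "body": {
  "deltas": [
    [0.1, [0, 0, 0], [0, 0, 0]],
    [-0.1, [0, 0, 0], [0, 0, 0]],
    [-0.3, [0, 0, 0], [0, 0, 0]],
    [-0.3, [0, 0, 0], [0, 0, 0]],
    [-0.3, [0, 0, 0], [0, 0, 0]],
    [-0.3, [0, 0, 0.02], [0, 0, 0]],
    [-0.3, [0, 0, 0.1], [0, 0, 0]],
    [-0.3, [0, 0, 0.2], [0, 0, 0]],
    [-0.3, [0, 0, 0.3], [0, 0, 0]],
    [-0.3, [0, 0, 0.4], [0, 0, 0]],
    [-0.3, [0, 0, 0.4], [0, 0, 0]]
  ]
}}

```text
t: 11.88
tool_pos: [0.4926, -0.2648, 0.1964]
tool_rot: [3.126, 0.181, 0.021]
contact_force: [0.9, -1.0, 2.2]
opening: 0.0555
grip_force: 0.0
```

```bash
python3 -c "
from h import *
go('pre',grasp('point',.1))"
```

```text
pre [0.09, 1.11, -0.116] [0.12, -0.104, 0.448]
```

Call:
{"method": "jog_arm", "body": {
  "deltas": [
    [-0.4, [0.09, 1, 0], [0.12, -0.104, 0.448]],
    [-0.4, [0.09, 1, 0], [0.12, -0.104, 0.448]],
    [-0.4, [0.09, 1, 0], [0.12, -0.104, 0.448]],
    [-0.4, [0.09, 1, 0], [0.12, -0.104, 0.448]],
    [-0.4, [0.09, 1, 0], [0.12, -0.104, 0.448]],
    [-0.4, [0.09, 1, 0], [0.12, -0.104, 0.448]],
    [-0.4, [0.09, 1, 0], [0.12, -0.104, 0.448]],
    [-0.4, [0.09, 1, 0], [0.12, -0.104, 0.448]],
    [-0.4, [0.09, 1, 0], [0.12, -0.104, 0.448]],
    [-0.4, [0.09, 1, 0], [0.12, -0.104, 0.448]],
    [-0.4, [0.09, 1, -0.06], [0.12, -0.104, 0.448]],
    [-0.4, [0.09, 1, -0.06], [0.12, -0.104, 0.448]]
  ]
}}

```text
t: 12.88
tool_pos: [0.522, 0.14, 0.1579]
tool_rot: [-1.974, -1.95, -0.446]
contact_force: [-0.7, -0.9, -1.4]
opening: 0.06
grip_force: 0.0
```

```bash
python3 -c "
from h import *
go('pre',grasp('point',.05))"
```

```text
pre [0.018, 0.155, -0.132] [0.003, -0.005, -0.005]
```

Call:
{"method": "jog_arm", "body": {
  "deltas": [
    [-0.4, [0.018, 0.1, 0], [0.003, -0.005, -0.005]],
    [-0.4, [0.018, 0.15, -0.08], [0.003, -0.005, -0.005]],
    [-0.4, [0.018, 0.152, -0.132], [0.003, -0.005, -0.005]],
    [-0.4, [0.018, 0.152, -0.132], [0.003, -0.005, -0.005]],
    [-0.4, [0.018, 0.152, -0.132], [0.003, -0.005, -0.005]],
    [-0.4, [0.018, 0.152, -0.132], [0.003, -0.005, -0.005]]
  ]
}}

```text
t: 13.38
tool_pos: [0.5323, 0.1988, 0.1096]
tool_rot: [-1.998, -1.934, -0.482]
contact_force: [0.5, -0.1, 2.2]
opening: 0.0596
grip_force: 0.0
```

```bash
python3 -c "
from h import *
go('pre',grasp('point',.02));go('g',grasp('point',0))"
```

```text
pre [-0.007, 0.041, -0.078] [0.001, 0.002, 0.003]
g [-0.006, 0.064, -0.122] [0.001, 0.002, 0.003]
```

Call:
{"method": "jog_arm", "body": {
  "deltas": [
    [-0.4, [-0.006, 0.041, -0.078], [0.001, 0.002, 0.003]],
    [-0.4, [-0.006, 0.052, -0.1], [0.001, 0.002, 0.003]],
    [-0.4, [-0.006, 0.062, -0.118], [0.001, 0.002, 0.003]],
    [-0.4, [-0.006, 0.063, -0.12], [0.001, 0.002, 0.003]],
    [-0.4, [-0.006, 0.063, -0.12], [0.001, 0.002, 0.003]]
  ]
}}

```text
t: 13.8
tool_pos: [0.5294, 0.2241, 0.0607]
tool_rot: [-1.985, -1.936, -0.474]
contact_force: [0.7, -0.8, 0.4]
opening: 0.0597
grip_force: 0.0
```

```bash
python3 -c "
from h import *
go('g',grasp('point',0))"
```

```text
g [0.001, 0.001, -0.0] [-0.0, -0.001, -0.0]
```

Call:
{"method": "jog_arm", "body": {
  "deltas": [
    [-0.1, [0, 0, 0], [0, 0, 0]],
    [0.2, [0, 0, 0], [0, 0, 0]],
    [0.6, [0, 0, 0], [0, 0, 0]],
    [0.6, [0, 0, 0], [0, 0, 0]],
    [0.6, [0, 0, 0], [0, 0, 0]],
    [0.6, [0, 0, 0], [0, 0, 0]],
    [0.6, [-0.001, -0.056, 0.112], [0, 0, 0]],
    [0.6, [-0.003, -0.111, 0.225], [0, 0, 0]],
    [0.6, [-0.003, -0.17, 0.3], [0, 0, 0]],
    [0.6, [-0.003, -0.17, 0.3], [0, 0, 0]]
  ]
}}

```text
t: 14.63
tool_pos: [0.5306, 0.1543, 0.1858]
tool_rot: [-1.989, -1.94, -0.482]
contact_force: [1.2, 0.5, -0.4]
opening: 0.0393
grip_force: 35.6
```

```bash
python3 -c "
from h import *
go('hi',place('point',.12))"
```

```text
hi [0.107, -0.714, -0.105] [-0.118, 0.113, -0.452]
```

Call:
{"method": "jog_arm", "body": {
  "deltas": [
    [0.6, [0.107, -0.714, 0], [-0.118, 0.113, -0.452]],
    [0.6, [0.107, -0.714, 0], [-0.118, 0.113, -0.452]],
    [0.6, [0.107, -0.714, 0], [-0.118, 0.113, -0.452]],
    [0.6, [0.107, -0.714, 0], [-0.118, 0.113, -0.452]],
    [0.6, [0.107, -0.714, 0], [-0.118, 0.113, -0.452]],
    [0.6, [0.107, -0.714, 0], [-0.118, 0.113, -0.452]],
    [0.6, [0.107, -0.714, 0], [-0.118, 0.113, -0.452]],
    [0.6, [0.107, -0.714, 0], [-0.118, 0.113, -0.452]],
    [0.6, [0.107, -0.714, 0], [-0.118, 0.113, -0.452]],
    [0.6, [0.107, -0.714, 0], [-0.118, 0.113, -0.452]],
    [0.6, [0.107, -0.714, 0], [-0.118, 0.113, -0.452]],
    [0.6, [0.107, -0.714, 0], [-0.118, 0.113, -0.452]]
  ]
}}

```text
t: 15.63
tool_pos: [0.5698, -0.1288, 0.1783]
tool_rot: [-3.127, -0.154, 0.002]
contact_force: [-0.6, 0.8, -2.2]
opening: 0.0394
grip_force: 35.5
```

```bash
python3 -c "
from h import *
go('hi',place('point',.05))"
```

```text
hi [0.009, -0.007, -0.261] [-0.004, -0.001, -0.0]
```

Call:
{"method": "jog_arm", "body": {
  "deltas": [
    [0.6, [0.006, -0.005, 0], [0, 0, 0]],
    [0.6, [0.006, -0.005, -0.1], [0, 0, 0]],
    [0.6, [0.006, -0.005, -0.18], [0, 0, 0]],
    [0.6, [0.006, -0.005, -0.261], [0, 0, 0]],
    [0.6, [0.006, -0.005, -0.261], [0, 0, 0]],
    [0.6, [0.006, -0.005, -0.261], [0, 0, 0]],
    [0.6, [0.006, -0.005, -0.261], [0, 0, 0]]
  ]
}}

```text
t: 16.22
tool_pos: [0.5739, -0.1317, 0.077]
tool_rot: [-3.126, -0.165, -0.006]
contact_force: [-0.2, 0.2, -1.1]
opening: 0.0395
grip_force: 35.5
```

```bash
python3 -c "
from h import *
go('dn',place('point',.002))
o=ctrl.get_obs();t=o['tool_pos'];print(t,o['tool_rot'])
q=prism('point',.028)-[0,0,.012];P=q@Rz(.097).T+t;out=[]
for n in('scene','top'):
  c=proj(n,[t])[0].astype(int)-[50,40];x,y=c
  im=cv2.resize(ctrl.get_image(n)[y:y+90,x:x+100,::-1],None,fx=4,fy=4,interpolation=cv2.INTER_CUBIC)
  for p in ((proj(n,P)-c+.5)*4-.5).astype(int): cv2.circle(im,tuple(map(int,p)),2,(255,0,0),-1)
  out.append(im)
cv2.imwrite('pics/p4.png',np.hstack(out))"
```

```text
dn [-0.001, 0.001, -0.127] [-0.004, 0.001, -0.003]
[ 0.57387231 -0.13171027  0.07697836] [-3.12615992 -0.16478494 -0.00635361]
```

View pics/p4.png

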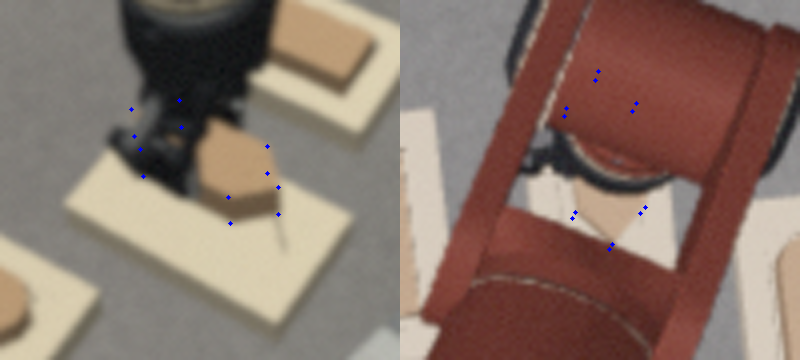

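```bash
python3 -c "
from h import *
t=ctrl.get_obs()['tool_pos'];P=(prism('point',.028)-[0,0,.012])@Rz(.097).T+t
for n in('top','scene'):
  im=np.mean([ctrl.get_image(n) for _ in range(3)],0).astype(np.uint8)
  q=proj(n,P);e=q[6:8] if n=='top' else q[6:8];print(n,'tip bot/top',e.round(1).tolist(),'shoulders',q[5].round(1),q[9].round(1))
  c=e[1].round().astype(int);s=cv2.cvtColor(im,cv2.COLOR_RGB2HSV)[...,1]
  print(c-[6,7]);print(s[c[1]-7:c[1]+8,c[0]-6:c[0]+7])
"
```

```text
top tip bot/top [[372.2, 232.5], [373.1, 231.2]] shoulders [363.6 223.2] [381.2 221.9]
[367 224]
[[ 70  67  68  66  66  68  68  68  67  66  68  63  53]
 [ 70  68  67  66  65  67  67  65  66  67  65  53  37]
 [ 60  71  69  68  67  66  67  68  68  63  55  38  32]
 [ 40  59  68  67  66  65  67  66  66  54  40  32  29]
 [ 34  41  57  70  69  67  67  65  56  40  31  29  29]
 [ 42  36  40  56  67  69  66  58  43  31  30  30  31]
 [ 96  73  58  48  61  72  66  47  31  30  29  29  30]
 [138 136 112  98  87  79  59  40  32  30  30  30  30]
 [143 146 148 145 135 115  83  54  37  31  30  30  30]
 [144 144 135 146 143 141 133 110  84  62  41  33  32]
 [145 141 148 148 146 144 144 144 145 122  89  65  48]
 [151 148 144 145 148 142 144 145 148 144 135 127 102]
 [144 145 146 145 143 148 145 146 148 148 136 148 145]
 [149 145 145 150 150 141 145 137 142 147 148 148 142]
 [152 141 142 142 150 141 142 146 139 144 143 142 140]]
scene tip bot/top [[291.5, 270.7], [290.7, 263.9]] shoulders [302.8 261.6] [292.9 273.9]
[285 257]
[[14 14 16 16 14 14 16 12  9  5  0 19 23]
 [14 16 16 16 16 16 15 12 10  0 17 28 21]
 [14 16 18 18 18 16 15 13  8  6  0 14 16]
 [16 16 16 14 18 14 15 13  8  6  0 10 11]
 [18 16 16 14 14 16 15 16  7  4  8  4  5]
 [14 16 16 14 14 14 16 12 15 10  6  6  4]
 [16 16 14 14 16 18 22 21 17  8  5  6  4]
 [14 16 16 14 18 21 32 39 29 10  5  6  7]
 [16 14 14 18 18 27 43 48 31 10  3  0  4]
 [16 14 14 14 16 24 36 32 21 10  6  0  0]
 [16 15 13 13 17 19 22 17  5  3  6  4  0]
 [17 14  8 13 10 10 10  8  5  3  3  4  6]
 [12  6  4  3  3  8  5  5  5  3  0  0 14]
 [12  0  9  4  7  3  0  5  6  4  0  6 13]
 [10  5 11  8  3  0  3  6  3  4  0  5  0]]
```

The averaged pixels put the tip at row 231.4, against 231.2 predicted, so it is aligned. Lowering.

Call:
{"method": "jog_arm", "body": {
  "deltas": [
    [0.6, [-0.001, 0.001, -0.05], [-0.004, 0.001, -0.003]],
    [0.6, [-0.001, 0.001, -0.09], [-0.004, 0.001, -0.003]],
    [0.6, [-0.001, 0.001, -0.11], [-0.004, 0.001, -0.003]],
    [0.6, [-0.001, 0.001, -0.12], [-0.004, 0.001, -0.003]],
    [0.6, [-0.001, 0.001, -0.127], [-0.004, 0.001, -0.003]],
    [0.6, [-0.001, 0.001, -0.127], [-0.004, 0.001, -0.003]]
  ]
}}

```text
t: 17.12
tool_pos: [0.5729, -0.131, 0.0253]
tool_rot: [3.137, 0.149, -0.002]
contact_force: [0.9, 0.2, -1.6]
opening: 0.0389
grip_force: 35.6
```

```bash
python3 -c "
from h import *
go('dn',place('point',.001))"
```

```text
dn [0.001, -0.001, -0.001] [0.0, -0.0, 0.001]
```

Release, retreat up, then back off toward +y, clear of the cameras' view of the setters.

Call:
{"method": "jog_arm", "body": {
  "deltas": [
    [0.1, [0, 0, 0], [0, 0, 0]],
    [-0.1, [0, 0, 0], [0, 0, 0]],
    [-0.3, [0, 0, 0], [0, 0, 0]],
    [-0.3, [0, 0, 0], [0, 0, 0]],
    [-0.3, [0, 0, 0], [0, 0, 0]],
    [-0.3, [0, 0, 0.02], [0, 0, 0]],
    [-0.3, [0, 0, 0.1], [0, 0, 0]],
    [-0.3, [0, 0, 0.2], [0, 0, 0]],
    [-0.3, [0, 0, 0.3], [0, 0, 0]],
    [-0.3, [0, 0, 0.4], [0, 0, 0]],
    [-0.3, [0, 0, 0.5], [0, 0, 0]],
    [-0.3, [0, 0, 0.5], [0, 0, 0]]
  ]
}}

```text
t: 18.12
tool_pos: [0.5771, -0.1325, 0.2371]
tool_rot: [3.13, 0.149, 0.024]
contact_force: [1.2, -0.2, 2.0]
opening: 0.0551
grip_force: 0.0
```

Call:
{"method": "jog_arm", "body": {
  "deltas": [
    [-0.3, [-0.2, 0.8, 0], [0, 0, 0]],
    [-0.3, [-0.2, 0.8, 0], [0, 0, 0]],
    [-0.3, [-0.2, 0.8, 0], [0, 0, 0]],
    [-0.3, [-0.2, 0.8, 0], [0, 0, 0]],
    [-0.3, [-0.2, 0.8, 0], [0, 0, 0]],
    [-0.3, [-0.2, 0.8, 0], [0, 0, 0]],
    [-0.3, [-0.2, 0.8, 0], [0, 0, 0]],
    [-0.3, [-0.2, 0.8, 0], [0, 0, 0]],
    [-0.3, [-0.2, 0.8, 0], [0, 0, 0]],
    [-0.3, [-0.2, 0.8, 0], [0, 0, 0]],
    [-0.3, [-0.2, 0.8, 0], [0, 0, 0]]
  ]
}}

```text
t: 19.03
tool_pos: [0.4927, 0.1889, 0.2252]
tool_rot: [3.137, 0.15, -0.001]
contact_force: [-0.5, -0.2, -0.1]
opening: 0.0554
grip_force: 0.0
```

```bash
python3 -c "
from h import *
ims={n:ctrl.get_image(n)[:,:,::-1].copy() for n in C}
for k in S:
  (x,y),a=S[k];p,f,ar=fit(ims,k,[x,y,.012,a],lambda p:(Rz(p[3]),np.array(p[:3])),.028,'clay');d=Rz(a).T[:2,:2]@(p[:2]-[x,y]);print(k,d.round(4),'z',p[2].round(4),'dyaw',round(p[3]-a,3),f,ar)
o=ctrl.get_obs();print(o['t'],o['tool_pos'],o['opening'])
a=cv2.resize(ims['scene'][205:365,190:390],None,fx=2,fy=2,interpolation=2);b=cv2.resize(ims['top'][170:298,285:445],(400,320),interpolation=2)
cv2.imwrite('pics/fin.png',np.hstack([a,b]))"
```

```text
square [0.0009 0.0008] z 0.0118 dyaw 0.017 227.3603515625 [575, 661]
point [0.0003 0.0014] z 0.0116 dyaw -0.004 145.846923828125 [502, 625]
round [-0.0001  0.0004] z 0.0124 dyaw -0.006 135.19970703125 [637, 759]
19.1333 [0.49302285 0.18800287 0.22502896] 0.05547734726848676
```

View pics/fin.png

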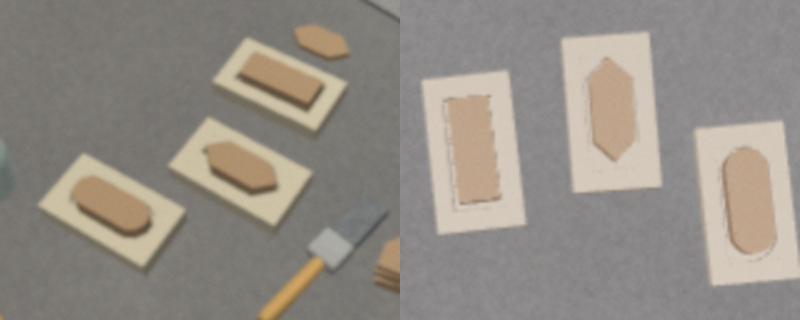

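All three blanks are in their matching pockets, fitted within 2 mm of centre with undersides at z≈0.012, the pocket floor. Handing in.

```bash
python3 -c "
from station import ctrl
print(ctrl.finish_job())"
```

```text
the job is handed in; nothing more can be done
None
```

The job is handed in: the square, round and pointed blanks each lie flat on the floor of their matching pocket and are released, the camera fit puts them within 2 mm of centre, and the robot's clock stood at about 19 s of the 72 s allowed.

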